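Check a turned hub's diameter on the sprung bench caliper

ROBOT

A 6-joint arm with a two-finger parallel gripper is mounted at the origin on the work surface. World frame = base frame: x ahead of the robot, y to its left, z up, the work surface at z = 0. Lengths are in m, angles in rad, forces in N, time in s.
With the tool pointing down it reaches from about 0.25 to 0.775 m from the base axis. Payload 4 kg.
Tool frame: the origin (TCP) lies midway between the tips of the shut fingers; the grasp point (between the pads) lies 19 mm behind it; z points along the fingers, y is the line along which they close (so a half turn about z gives the same grasp; the last joint's range is limited). The gripper opens to 94 mm and grips with 3 to 60 N. Pads are 16 mm wide; open, the fingers measure 119 mm over their backs; the gripper's body (75 mm by 177 mm) begins 78 mm behind the grasp point.
Start: joints at [1.02, 0.087, 1.371, -0, 1.684, -0.103], TCP at [0.238, 0.496, 0.206] pointing down, gripper open.
Joint ranges: [-3.1, 3.1], [-0.76, 2.03], [0.27, 2.55], [-1.08, 4.22], [0.17, 2.65], [-2.57, 2.57]. Speed limits (rad/s): [2.79, 2.79, 3.14, 3.14, 3.14, 3.14].

INTERFACE

Orientations are given as [roll, pitch, yaw] about the fixed x, y, z axes, in that order (R = Rz(yaw) Ry(pitch) Rx(roll)).
In Python, from bench import robot gives the robot as it stands. The module is installed in compiled form; this text tells all that it offers.
- The arm moves only by the tool arm_command, never from a script. Its argument "targets" is a list of rows, each a list of 4 numbers: the shift along the world's x, y, z as a fraction of full scale, then the turn about the world's z as a fraction of full scale. A call has 1 to 8 rows; each row is the pose to reach, as a shift and turn from the pose commanded when the call began; what a row does not reach only later rows make up. Full scale, the value 1, is 0.5 m for a shift and 120 degrees for a turn. A row lasts 1/12 s, in which the tool goes at most 41.7 mm and 7.16 degrees, less where a joint would pass 70% of its speed; a pose out of reach is approached as far as the arm can. A call with a number of a shift or a turn outside -1 to 1 is refused whole. A call with a gripper value outside its range is refused whole. "claw" is the closure, from 0 (fully open) to 1 (shut), set as the call begins (left out, the last holds). The fingers move at their own pace and stop on an object; the grip force is fixed at half the most. Time passes only in rows, so rows that repeat a pose let the fingers close. It gives the time, the measured TCP pose, the force, the opening and the grip force at its end, in the units of the state.
- robot.get_obs(): the state, without advancing time (a new reading comes with each control period).
- robot.snapshot(name): name is "side" or "top"; returns the picture (400x640x3 uint8, red, green, blue); there is no depth.
- robot.camera_info(name): a dict with "vfov" (degrees; the focal length in pixels is half the picture's height over the tangent of half this angle, whatever the lens; pixels are square), "cx", "cy" (the principal point, pixels), "extrinsics" (4x4, takes a point from camera to world coordinates). Camera axes: x right, y up, looking along -z (the intrinsics and any distortion apply to the point x, -y, -z); pixel columns grow to the right and rows downward; lengths in m; the calibration is good to about 2 mm. A picture is of the moment at which its call begins. camera_info takes no time and is no camera call.
- robot.close_job(): hands the job in; it is judged then, once.
The state is a dict: "time": time; "joint_positions": joint angles; "qvel": joint speeds; "joint_torque": joint torques, N m; "tool_pos": TCP position; "ee_rot": TCP orientation; "wrist_force": force on the tool from outside, world axes, zero at the start; "wrist_torque": the same for the moment, N m; "width": finger opening in m; "finger_force": force on a finger pad.
Only numpy, scipy, OpenCV 4.12 (cv2) and the standard library are available. Lean on these libraries where they do the work, as an engineer would, in place of code of your own. Each camera call takes 0.05 s, during which the arm holds its last target. There are 200 camera calls.

TASK

Check the teal-headed hub: stand it upright on the teal spot between the jaws of the bench caliper and let go, then slide the teal carriage by its black post until the jaws close gently on the steel foot and the dial pointer stands in the green sector, and hold it there for a second. Then slide the carriage fully back open, leave it there, and stand the hub upright in the free half of the grey tray, beside the yellow-headed hub already there. Set the hub down rather than drop it, and leave the other hubs, cups, bottle and screwdriver where they are.

Things in the scene. Friction and masses are not known exactly. Their poses are not given: they have to be found in the camera images.
- hub: The hub to check: turned steel foot, 40 mm dia. x 25 mm high, with a coaxial teal cylindrical head, 24 mm dia. x 40 mm high, on top (65 mm in all, about 0.18 kg). Starts upright on the table in a row with an orange- and a white-headed hub, in any order. Origin: centre of its underside, z axis up along the hub.
- gauge: Fixed bench caliper: grey base plate 15 mm thick, x = -45 to +100, y = -85 to +155 mm in its frame (z up, origin at table level). The hub stands on the plate on a teal spot, 44 mm dia., centred at x = 0, y = -30 mm. Jaws close along -y: fixed face at y = -60 mm, moving face at y = +30 mm minus the carriage's travel; both 36 mm wide in x, tops 37 mm above the table, below the hub's head.
- anvil: Fixed steel jaw of the caliper, face at gauge y = -60 mm. Its origin and axes are those of the gauge.
- jaw: Moving steel jaw, carried in front of the carriage on a spring: it yields up to 15 mm into the carriage (1.8 N to start, 0.45 N more per mm) and turns the dial pointer. Its origin lies at the gauge's origin when carriage and spring are at rest; its face is at y = +30 mm in its own frame.
- carriage (a joint): Travel of the teal carriage towards the fixed jaw, m: 0 fully open (90 mm between the jaw faces), at most 0.075. Starts at 0 to 0.03. It stays where it is left and takes about 2 N to slide; the foot is gripped by both jaws from 0.050 on. The carriage is 86 mm long in y; its top lies 38 mm above the table.
- post (a point): Point on the black upright post of the carriage, 70 mm above the table. The post is 22 mm (gauge x) by 14 mm (gauge y) and reaches from 38 to 88 mm above the table, centred at gauge x = 0, y = 100 mm minus the carriage's travel. Its axes are those of the gauge.
- needle (a joint): Angle of the black pointer on the white upward-facing dial (58 mm dia., centre 70 mm from the post in gauge +x, top 45 mm above the table), rad: 0 with no force on the moving jaw, plus 0.16 per mm that the sprung jaw yields, counter-clockwise from above. Grey sector 0 to 0.4, green 0.48 to 1.76 (3.2 to 6.8 N), red above 1.85.
- tray: Grey open tray fixed to the table, 120 mm (x) by 150 mm (y) outside, rim 18 mm high, walls and floor 4 mm thick. Origin: centre of its underside. The yellow-headed hub stands at about y = +42 mm in its frame; the half around y = -35 mm is free.
- hub_orange: Same shape and size as the hub to be checked (steel foot 40 mm dia. x 25 mm, head 24 mm dia. x 40 mm above it), but with an orange head; starts in the row on the table. Origin: centre of its underside. Leave it alone.
- hub_white: Same shape and size as the hub to be checked (steel foot 40 mm dia. x 25 mm, head 24 mm dia. x 40 mm above it), but with a white head; starts in the row on the table. Origin: centre of its underside. Leave it alone.
- hub_done: Same shape and size as the hub to be checked (steel foot 40 mm dia. x 25 mm, head 24 mm dia. x 40 mm above it), but with a yellow head; starts in the tray. Origin: centre of its underside. Leave it alone.
- cup_a: Clear sample cup, 48 mm wide, 55 mm high, at the back. Leave it alone.
- cup_b: Greenish sample cup, 48 mm wide, 55 mm high, at the back. Leave it alone.
- flask: Amber reagent bottle, 64 mm wide, 150 mm high, at the back. Leave it alone.
- driver: Screwdriver lying on the table near the robot. Leave it alone.
Mind the look-alikes: they are no part of the job. Several things look just like the tray: the one meant starts nearest to the robot's base.

How it is judged:
By the outcome, as a careful person would: the job done as asked, in the order asked, and still so for the second after the job is handed in, with the robot touching nothing.
It also fails if it takes over 72 s, if anything falls off the work surface, if the arm or the gripper's body presses on something with over 40 N, if the wrist force passes 120 N, or if a joint passes its speed limit or range.

## Working session

There is one attempt and no reset: what is moved stays moved. The work goes in short steps, Python scripts to look and compute and a tool call to move; the robot and the scene stay as the last step left them, time stands still between calls to the robot, and variables do not carry over. Pictures are saved under pics/ and viewed, at most 13 in all, crops included, and the job is handed in when it is done.

Besides the shell and the picture viewer there is one more tool, called after "Emit:" as name([rows], argument=value, ...), one row to a line, values as JSON. arm_command: Moves the arm, as the interface text tells. Shift numbers are shares of 0.5 m and turn numbers shares of 120 degrees, none past 1 either way. Its arguments: {"type":"object","properties":{"targets":{"type":"array"},"claw":{"type":"number"}},"required":["targets"]}

```bash
mkdir -p pics; python3 - <<'E'
from bench import robot
import cv2
for n in("top","side"):
    im=robot.snapshot(n); cv2.imwrite(f"pics/{n}0.png",im[:,:,::-1]); i=robot.camera_info(n); print(n,i)
o=robot.get_obs();print(o)
E
```

```text
top {'vfov': 54.895254678325266, 'cx': 314.95164975449933, 'cy': 196.3219777179778, 'extrinsics': array([[ 0.00559797,  0.99423167, -0.10710766,  0.48530553],
       [-0.99995252,  0.00471127, -0.00852982,  0.10884393],
       [-0.007976  ,  0.10715033,  0.99421084,  1.08921528],
       [ 0.        ,  0.        ,  0.        ,  1.        ]])}
side {'vfov': 53.309698950047434, 'cx': 323.85477223089373, 'cy': 197.77690792894217, 'extrinsics': array([[ 0.9998694 , -0.00525801, -0.01528209,  0.54496865],
       [-0.00665099,  0.72793494, -0.68561395, -0.60698817],
       [ 0.01472933,  0.68562605,  0.7278049 ,  0.8509925 ],
       [ 0.        ,  0.        ,  0.        ,  1.        ]])}
{'time': 0.1, 'joint_positions': array([ 1.01988424e+00,  8.78784051e-02,  1.37205659e+00, -2.00543247e-05,
        1.68359997e+00, -1.03123525e-01]), 'qvel': array([ 0.00030361, -0.000811  , -0.00395515, -0.00118453,  0.0001416 ,
        0.00037534]), 'joint_torque': array([ 2.98603642e-03, -3.41252196e+01, -3.03301585e+01,  7.19824503e-02,
        3.04094155e-02, -8.80690823e-05]), 'tool_pos': array([0.23790492, 0.49535211, 0.2044463 ]), 'ee_rot': array([-3.13965861e+00, -1.80117844e-04,  2.69380168e+00]), 'wrist_force': array([0.16423518, 0.2666816 , 0.28647353]), 'wrist_torque': array([-0.01463884, -0.05348009,  0.00917167]), 'finger_force': 0.0, 'width': 0.09413073982746122}
```

View pics/top0.png

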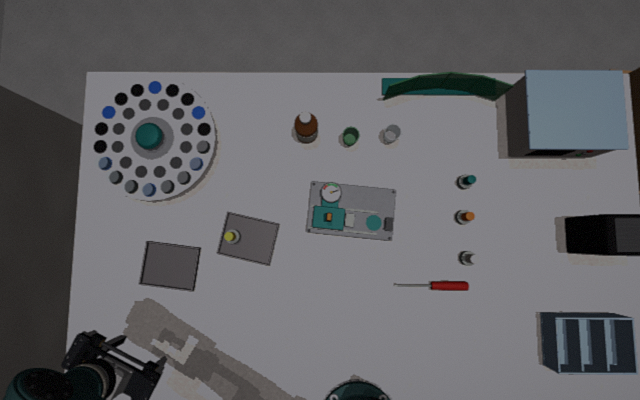

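View pics/side0.png

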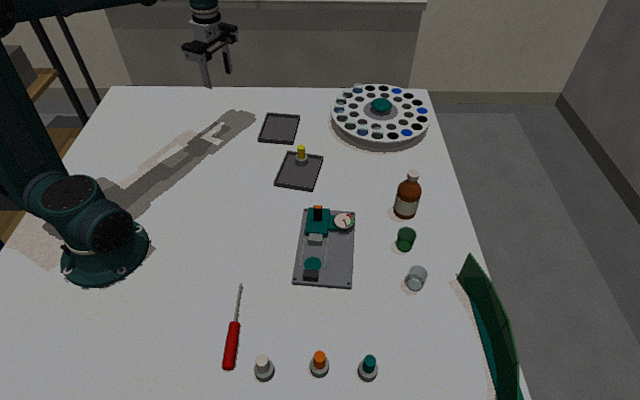

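The top view shows the teal hub at about (467,181), the teal spot at (373,222), the post at (328,216), and the dial at (331,192). The tray nearest the base is at (248,238), with the yellow hub at its left and its free half around (262,242). The side view confirms this layout.

```bash
cat >h.py <<'E'
import numpy as np, cv2
from bench import robot
def ray(n,uv):
    i=robot.camera_info(n); E=i["extrinsics"]; f=200/np.tan(np.radians(i["vfov"]/2))
    d=E[:3,:3]@np.array([(uv[0]-i["cx"])/f,-(uv[1]-i["cy"])/f,-1]); return E[:3,3],d
def plane(n,uv,z):
    o,d=ray(n,uv); return (o+d*(z-o[2])/d[2])[:3]
def tri(a,b):
    (o,d),(p,e)=ray("top",a),ray("side",b); s=np.linalg.lstsq(np.c_[d,-e],p-o,rcond=None)[0]
    q,r=o+d*s[0],p+e*s[1]; return (q+r)/2,np.linalg.norm(q-r)
def comps(im,lo,hi,box,mn=6):
    x0,y0,x1,y1=box; h=cv2.cvtColor(im[y0:y1,x0:x1],cv2.COLOR_RGB2HSV)
    m=cv2.inRange(h,np.array(lo),np.array(hi)); n,l,s,c=cv2.connectedComponentsWithStats(m)
    return [(s[k,4],(c[k]+[x0,y0]).round(1),(s[k,:4]+[x0,y0,0,0]).tolist(),(l==k)) for k in range(1,n) if s[k,4]>=mn]
E
python3 - <<'E'
from h import *
T=robot.snapshot("top");S=robot.snapshot("side")
teal=((80,90,40),(100,255,255))
for n,im,bs in(("top",T,[(450,165,490,195),(300,175,400,245)]),("side",S,[(350,340,390,390),(290,200,360,290)])):
    for b in bs:
        for a,c,r,_ in comps(im,*teal,b): print(n,"teal",a,c,r)
for n,im,b in(("top",T,(300,175,400,245)),("side",S,(290,195,360,290))):
    for a,c,r,_ in comps(im,(5,150,100),(22,255,255),b,3): print(n,"orange",a,c,r)
for n,im,b in(("top",T,(215,205,285,270)),("side",S,(270,140,330,195))):
    for a,c,r,_ in comps(im,(22,120,80),(38,255,255),b,3): print(n,"yellow",a,c,r)
# plate and tray outlines
for nm,b in(("gauge",(295,170,405,250)),("tray",(210,203,288,273))):
    x0,y0,x1,y1=b; p=T[y0:y1,x0:x1]; h=cv2.cvtColor(p,cv2.COLOR_RGB2HSV)
    g=cv2.cvtColor(p,cv2.COLOR_RGB2GRAY); t,m=cv2.threshold(g,0,255,cv2.THRESH_BINARY_INV+cv2.THRESH_OTSU)
    c=max(cv2.findContours(m,0,1)[0],key=cv2.contourArea); R=cv2.minAreaRect(c)
    print(nm,t,R[0]+np.array([x0,y0]),R[1:],(cv2.boxPoints(R)+[x0,y0]).round(1).tolist())
def big(b,s): return cv2.resize(T[b[1]:b[3],b[0]:b[2]],None,fx=s,fy=s,interpolation=cv2.INTER_CUBIC)
a=big((300,170,405,250),6);c=big((210,203,290,275),6)[:,:170*6//6]
cv2.imwrite("pics/g.png",a[:,:,::-1])
cv2.imwrite("pics/s.png",cv2.resize(S[200:290,280:365],None,fx=6,fy=6,interpolation=cv2.INTER_CUBIC)[:,:,::-1])
E
```

```text
top teal 50 [471.3 178.8] [468, 175, 8, 8]
top teal 698 [328.4 215.7] [312, 199, 33, 31]
top teal 181 [373.3 222.3] [366, 215, 15, 16]
side teal 105 [369.7 360.4] [364, 355, 12, 12]
side teal 487 [319.3 221.7] [305, 208, 31, 26]
side teal 194 [312.3 263.3] [304, 257, 18, 13]
top orange 23 [328.7 216.3] [327, 213, 4, 7]
side orange 14 [317.  206.5] [314, 206, 7, 2]
top yellow 62 [228.6 235.9] [224, 232, 10, 9]
side yellow 31 [301. 147.] [298, 145, 7, 5]
side yellow 32 [300.4 154.4] [298, 151, 6, 8]
gauge 110.0 [350.8633728  210.33214569] ((87.43875122070312, 52.92748260498047), 5.856013774871826) [[304.7, 232.2], [310.1, 179.5], [397.1, 188.5], [391.7, 241.1]]
tray 104.0 [247.72875595 238.34077454] ((55.5623779296875, 44.043853759765625), 13.172554969787598) [[215.7, 253.5], [225.7, 210.6], [279.8, 223.2], [269.8, 266.1]]
```

View pics/g.png

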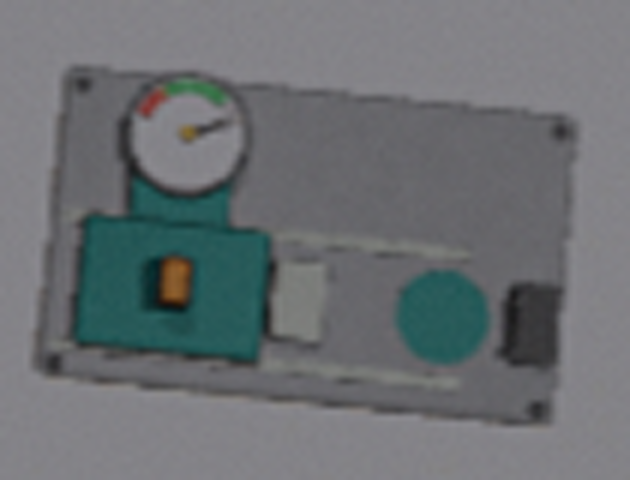

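The crop shows the carriage a little way off fully open, with the pointer at rest near grey. The post's orange top is at (328.7,216.3), the spot at (373.3,222.3) and the fixed jaw at about (389,224).

```bash
python3 - <<'E'
from h import *
r=lambda v:np.round(v,4)
print("hub",r(plane("top",(471.3,178.8),.058)),r(plane("side",(369.7,360.4),.048)),tri((471.3,178.8),(369.7,360.4)))
sp=plane("top",(373.3,222.3),.015);print("spot",r(sp),r(plane("side",(312.3,263.3),.015)))
po=plane("top",(328.7,216.3),.088);print("post",r(po),r(plane("side",(317.5,206.5),.088)))
C=[plane("top",c,.015) for c in [[304.7,232.2],[310.1,179.5],[397.1,188.5],[391.7,241.1]]]
v=(C[0]+C[1]-C[2]-C[3])[:2]; yaw=np.arctan2(-v[0],v[1]);print("gyaw",np.degrees(yaw),np.linalg.norm(v)/2)
R=np.array([[np.cos(yaw),-np.sin(yaw)],[np.sin(yaw),np.cos(yaw)]])
d=R.T@(po-sp)[:2];print("post rel spot",d,"travel",.130-d[1])
C=[plane("top",c,.018) for c in [[215.7,253.5],[225.7,210.6],[279.8,223.2],[269.8,266.1]]]
v=(C[0]+C[1]-C[2]-C[3])[:2]; y=np.arctan2(-v[0],v[1]);m=np.mean(C,0)
Rt=np.array([[np.cos(y),-np.sin(y)],[np.sin(y),np.cos(y)]])
print("tray",r(m),np.degrees(y),np.linalg.norm(v)/2,"free",m[:2]+Rt@[0,-.035])
print("yellow",r(plane("top",(228.6,235.9),.06)),Rt.T@(plane("top",(228.6,235.9),.06)-m)[:2])
E
```

```text
hub [ 0.6459 -0.3039  0.058 ] [ 0.6507 -0.2975  0.048 ] (array([ 0.64722571, -0.30268993,  0.06113931]), np.float64(0.0034924264463220248))
spot [ 0.5291 -0.0447  0.015 ] [ 0.5322 -0.0442  0.015 ]
post [0.5411 0.0814 0.088 ] [0.5444 0.0808 0.088 ]
gyaw -5.60761915763062 0.24388265514094304
post rel spot [-0.00038793  0.12666122] travel 0.0033387763132472215
tray [0.4831 0.3036 0.018 ] -12.64365883117301 0.15463770320196848 free [0.47548245 0.26944618]
yellow [0.4891 0.3471 0.06  ] [-0.00375062  0.04374697]
```

Emit:
arm_command([
  [0.3, -0.58, 0, 0.214],
  [0.3, -0.58, 0, 0.214],
  [0.3, -0.58, 0, 0.214],
  [0.3, -0.58, 0, 0.214],
  [0.3, -0.58, 0, 0.214],
  [0.3, -0.58, 0, 0.214],
  [0.3, -0.58, 0, 0.214],
  [0.3, -0.58, 0, 0.214],
], claw=0.3)

```text
time: 0.87
tool_pos: [0.3871, 0.2065, 0.2055]
ee_rot: [3.141, 0.0, -3.141]
wrist_force: [-0.1, 0.3, 0.2]
width: 0.0659
finger_force: 0.0
```

Emit:
arm_command([
  [0.3, -0.58, 0, 0],
  [0.3, -0.58, 0, 0],
  [0.3, -0.58, 0, 0],
  [0.3, -0.58, 0, 0],
  [0.3, -0.58, 0, 0],
  [0.3, -0.58, 0, 0],
  [0.3, -0.58, 0, 0],
  [0.3, -0.58, 0, 0],
])

```text
time: 1.53
tool_pos: [0.5374, -0.0845, 0.2051]
ee_rot: [-3.141, -0.0, 3.14]
wrist_force: [0.2, -0.1, 0.1]
width: 0.0655
finger_force: 0.0
```

Emit:
arm_command([
  [0.22, -0.436, 0, 0],
  [0.22, -0.436, 0, 0],
  [0.22, -0.436, 0, 0],
  [0.22, -0.436, 0, 0],
  [0.22, -0.436, 0, 0],
  [0.22, -0.436, 0, 0],
  [0.22, -0.436, -0.1, 0],
  [0.22, -0.436, -0.18, 0],
])

```text
time: 2.2
tool_pos: [0.65, -0.304, 0.1246]
ee_rot: [-3.137, 0.008, 3.139]
wrist_force: [1.0, -0.3, -1.2]
width: 0.066
finger_force: 0.0
```

```bash
python3 - <<'E'
from h import *
S=robot.snapshot("side");T=robot.snapshot("top")
a=cv2.resize(S[290:400,310:430],None,fx=4,fy=4);b=cv2.resize(T[130:240,420:540],None,fx=4,fy=4)
cv2.imwrite("pics/a1.png",np.hstack([a,b])[:440,:800,::-1] if 0 else cv2.resize(np.hstack([a,b]),(800,367))[:,:,::-1])
print(robot.get_obs()["tool_pos"])
E
```

```text
[ 0.64046753 -0.29682499  0.10864906]
```

View pics/a1.png

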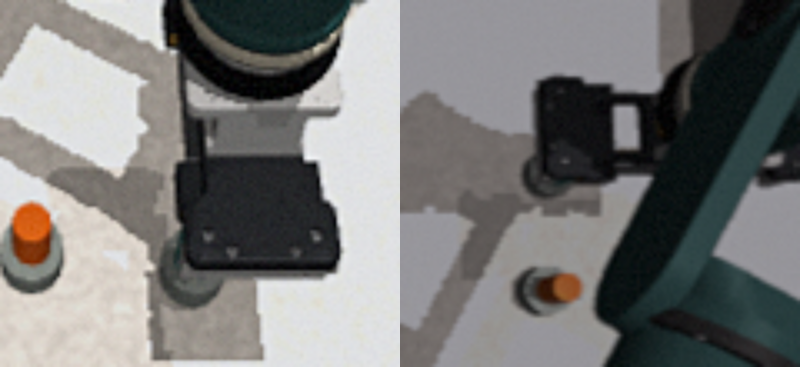

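The fingers are above the hub: its foot shows at (190,275) in the left crop and (545,178) in the right. They hide the rest of it. I'll let the arm settle before descending.

Emit:
arm_command([
  [0, 0, 0, 0],
  [0, 0, 0, 0],
  [0, 0, 0, 0],
  [0, 0, 0, 0],
])

```text
time: 2.63
tool_pos: [0.649, -0.3004, 0.1275]
ee_rot: [-3.138, 0.007, -3.141]
wrist_force: [-0.0, -0.7, 0.1]
width: 0.0659
finger_force: 0.0
```

```bash
python3 - <<'E'
from h import *
o=robot.get_obs();print(o["tool_pos"],o["joint_positions"],o["qvel"].round(3))
E
```

```text
[ 0.64895951 -0.30039055  0.12753728] [-5.12776559e-01  4.75203503e-01  1.04181806e+00  6.45050560e-05
  1.61616065e+00 -2.08455957e+00] [-0.001  0.005  0.016  0.001 -0.002 -0.001]
```

Emit:
arm_command([
  [0, -0.002, -0.04, 0],
  [0, -0.002, -0.08, 0],
  [0, -0.002, -0.12, 0],
  [0, -0.002, -0.15, 0],
  [0, -0.002, -0.175, 0],
  [0, -0.002, -0.187, 0],
  [0, -0.002, -0.187, 0],
  [0, -0.002, -0.187, 0],
])

```text
time: 3.3
tool_pos: [0.6475, -0.3009, 0.03]
ee_rot: [-3.141, 0.002, -3.141]
wrist_force: [0.6, 0.4, -0.3]
width: 0.0656
finger_force: 0.0
```

Emit:
arm_command([
  [0, 0, 0, 0],
  [0, 0, 0, 0],
  [0, 0, 0, 0],
  [0, 0, 0, 0],
  [0, 0, 0, 0],
  [0, 0, 0, 0],
], claw=1)

```text
time: 3.8
tool_pos: [0.6469, -0.3007, 0.0288]
ee_rot: [-3.142, 0.0, -3.141]
wrist_force: [-0.5, -0.1, -0.0]
width: 0.0293
finger_force: 0.0
```

Emit:
arm_command([
  [0, 0, 0, 0],
  [0, 0, 0, 0],
  [0, 0, 0, 0],
  [0, 0, 0, 0],
])

```text
time: 4.13
tool_pos: [0.6469, -0.301, 0.0288]
ee_rot: [-3.141, 0.0, -3.141]
wrist_force: [1.0, -1.5, 0.5]
width: 0.0235
finger_force: 30.0
```

Emit:
arm_command([
  [0, 0, 0.02, 0],
  [0, 0, 0.06, 0],
  [0, 0, 0.12, 0],
  [0, 0, 0.18, 0],
  [0, 0, 0.22, 0],
  [0, 0, 0.22, 0],
  [0, 0, 0.22, 0],
])

```text
time: 4.72
tool_pos: [0.6476, -0.3008, 0.1405]
ee_rot: [-3.14, 0.003, -3.141]
wrist_force: [1.0, -0.1, -2.3]
width: 0.0234
finger_force: 30.0
```

Emit:
arm_command([
  [-0.04, 0.08, 0, -0.047],
  [-0.08, 0.16, 0, -0.047],
  [-0.12, 0.24, 0, -0.047],
  [-0.15, 0.31, 0, -0.047],
  [-0.185, 0.38, 0, -0.047],
  [-0.21, 0.45, 0, -0.047],
  [-0.228, 0.495, 0, -0.047],
  [-0.234, 0.513, 0, -0.047],
])

```text
time: 5.38
tool_pos: [0.5265, -0.0404, 0.1358]
ee_rot: [3.139, -0.006, 3.047]
wrist_force: [0.8, -0.5, -1.4]
width: 0.0237
finger_force: 30.0
```

Emit:
arm_command([
  [0, 0, -0.03, 0],
  [0, 0, -0.06, 0],
  [0, 0, -0.08, 0],
  [0, 0, -0.09, 0],
  [0, 0, -0.1, 0],
  [0, 0, -0.1, 0],
  [0, 0, -0.1, 0],
])

```text
time: 5.97
tool_pos: [0.5299, -0.0446, 0.0885]
ee_rot: [3.142, -0.0, 3.043]
wrist_force: [0.7, -0.0, -1.3]
width: 0.0238
finger_force: 30.0
```

```bash
python3 - <<'E'
from h import *
S=robot.snapshot("side");T=robot.snapshot("top")
a=cv2.resize(S[195:295,270:370],(400,400),interpolation=cv2.INTER_CUBIC);b=cv2.resize(T[165:265,315:415],(400,400),interpolation=cv2.INTER_CUBIC)
cv2.imwrite("pics/a2.png",np.hstack([a,b])[:,:,::-1])
print(robot.get_obs()["tool_pos"],robot.get_obs()["ee_rot"])
E
```

```text
[ 0.5304785  -0.04453923  0.08941752] [-3.14152464e+00  1.43653043e-03  3.04316051e+00]
```

View pics/a2.png

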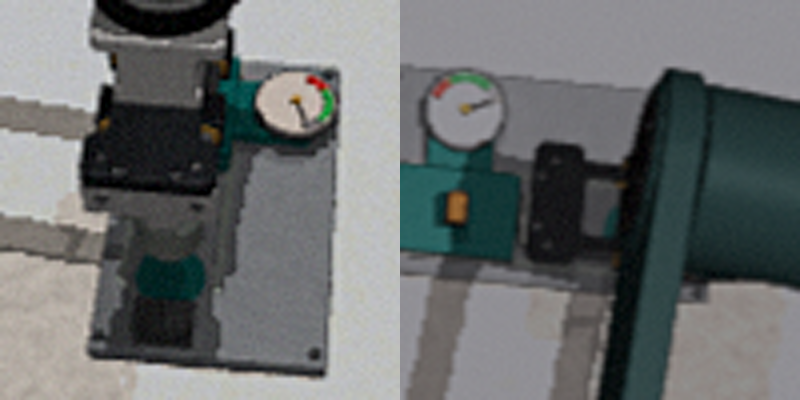

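The side crop shows the foot hovering over the spot; the foot is at about (178,235) and the spot at about (170,278), so there may be a small x offset. I'll zoom in to check.

```bash
python3 - <<'E'
from h import *
S=np.mean([robot.snapshot("side").astype(float) for _ in range(4)],0)
c=S[240:285,290:340]; c=np.clip((c*1.6),0,255).astype(np.uint8)
cv2.imwrite("pics/a3.png",cv2.resize(c,None,fx=12,fy=12,interpolation=cv2.INTER_CUBIC)[:,:,::-1])
i=robot.camera_info("side");E=i["extrinsics"];f=200/np.tan(np.radians(i["vfov"]/2))
def proj(p): q=E[:3,:3].T@(np.array(p)-E[:3,3]); return np.round([i["cx"]+f*q[0]/-q[2],i["cy"]-f*q[1]/-q[2]],1)
for z in(.0606,.0856): print([ (proj((.5305+d,-.0445,z))-[290,240])*12 for d in(-.02,0,.02)])
print((proj((.5305,-.0445,.015))-[290,240])*12)
E
```

```text
[array([158.4, 152.4]), array([258. , 152.4]), array([357.6, 152.4])]
[array([154.8,  78. ]), array([256.8,  78. ]), array([357.6,  78. ])]
[259.2 280.8]
```

View pics/a3.png

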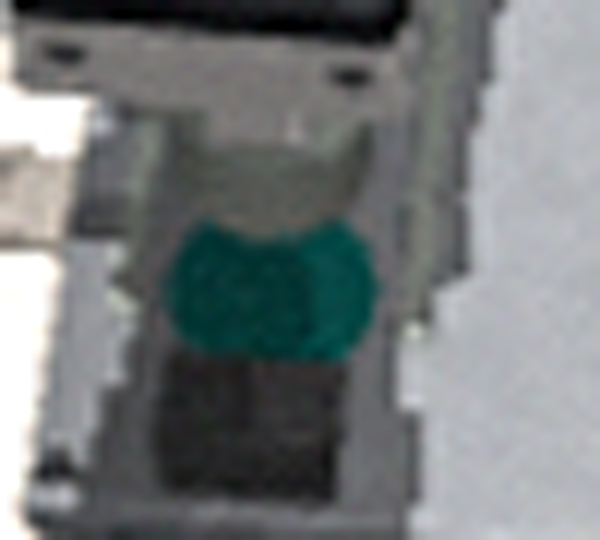

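The spot spans x 165–380 (centre 272) and the foot spans about 172–368 (centre 270), so they line up within about 1 mm. I'll lower the hub.

Emit:
arm_command([
  [0, 0, -0.02, 0],
  [0, 0, -0.04, 0],
  [0, 0, -0.06, 0],
  [0, 0, -0.075, 0],
  [0, 0, -0.085, 0],
  [0, 0, -0.088, 0],
  [0, 0, -0.088, 0],
  [0, 0, -0.088, 0],
])

```text
time: 6.93
tool_pos: [0.5301, -0.0442, 0.0446]
ee_rot: [3.141, 0.001, 3.044]
wrist_force: [-0.2, -0.6, -1.3]
width: 0.0233
finger_force: 30.0
```

Emit:
arm_command([
  [0, 0, -0.001, 0],
  [0, 0, -0.002, 0],
  [0, 0, -0.002, 0],
  [0, 0, -0.002, 0],
])

```text
time: 7.27
tool_pos: [0.53, -0.0442, 0.0438]
ee_rot: [3.141, 0.0, 3.044]
wrist_force: [0.9, 0.4, -1.3]
width: 0.0235
finger_force: 30.0
```

Emit:
arm_command([
  [0, 0, -0.001, 0],
  [0, 0, -0.002, 0],
  [0, 0, -0.002, 0],
  [0, 0, -0.002, 0],
])

```text
time: 7.6
tool_pos: [0.5301, -0.0442, 0.0436]
ee_rot: [3.142, 0.001, 3.044]
wrist_force: [-2.3, 0.5, 5.2]
width: 0.0232
finger_force: 30.0
```

Emit:
arm_command([
  [0, 0, 0.001, 0],
  [0, 0, 0.001, 0],
  [0, 0, 0.001, 0],
  [0, 0, 0.001, 0],
  [0, 0, 0.001, 0],
  [0, 0, 0.001, 0],
], claw=0.4)

```text
time: 8.1
tool_pos: [0.5298, -0.0442, 0.043]
ee_rot: [3.142, -0.0, 3.044]
wrist_force: [-1.5, 0.4, -0.7]
width: 0.056
finger_force: 0.0
```

Emit:
arm_command([
  [0, 0, 0.03, 0],
  [0, 0, 0.08, 0],
  [0, 0, 0.14, 0],
  [0, 0, 0.2, 0],
  [0, 0, 0.22, 0],
  [0, 0, 0.22, 0],
])

```text
time: 8.6
tool_pos: [0.532, -0.0446, 0.1568]
ee_rot: [-3.141, 0.007, 3.044]
wrist_force: [0.8, 0.3, 1.7]
width: 0.0562
finger_force: 0.0
```

Emit:
arm_command([
  [0.007, 0.07, 0, 0],
  [0.013, 0.13, 0, 0],
  [0.02, 0.19, 0, 0],
  [0.024, 0.235, 0, 0],
  [0.026, 0.251, 0, 0],
  [0.026, 0.251, -0.04, 0],
  [0.026, 0.251, -0.07, 0],
  [0.026, 0.251, -0.07, 0],
])

```text
time: 9.27
tool_pos: [0.5396, 0.0807, 0.1125]
ee_rot: [-3.14, -0.01, 3.044]
wrist_force: [-2.0, 0.1, -0.7]
width: 0.0566
finger_force: 0.0
```

Emit:
arm_command([
  [0, 0, 0, 0],
  [0, 0, -0.03, 0],
  [0, 0, -0.06, 0],
  [0, 0, -0.09, 0],
  [0, 0, -0.115, 0],
  [0, 0, -0.13, 0],
  [0, 0, -0.13, 0],
  [0, 0, -0.13, 0],
])

```text
time: 9.93
tool_pos: [0.5429, 0.0811, 0.0533]
ee_rot: [3.142, -0.0, 3.043]
wrist_force: [-0.4, 0.0, -0.3]
width: 0.0568
finger_force: 0.0
```

```bash
python3 - <<'E'
from h import *
S=robot.snapshot("side");T=robot.snapshot("top")
a=cv2.resize(S[195:295,270:370],(400,400),interpolation=cv2.INTER_CUBIC);b=cv2.resize(T[165:265,305:405],(400,400),interpolation=cv2.INTER_CUBIC)
cv2.imwrite("pics/a4.png",np.hstack([a,b])[:,:,::-1])
print(robot.get_obs()["tool_pos"],robot.get_obs()["ee_rot"],robot.get_obs()["wrist_force"])
E
```

```text
[0.54372216 0.08125195 0.05433416] [3.14125558e+00 2.07111435e-03 3.04342799e+00] [0.09766678 1.38163706 1.2307782 ]
```

View pics/a4.png

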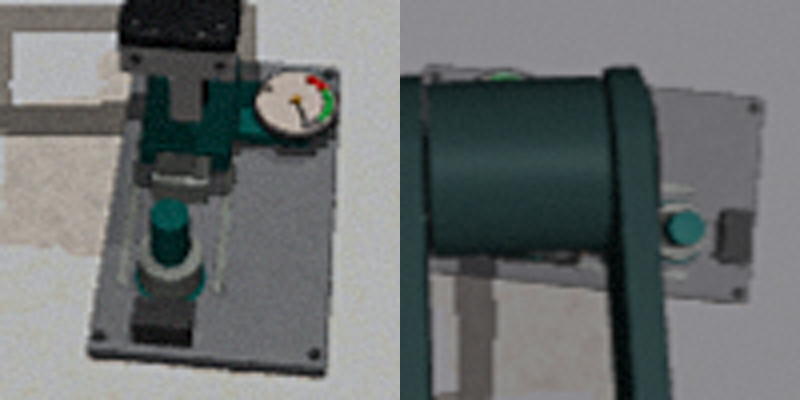

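The side crop shows the hub standing upright on the spot at (170,240), the fingers around the post, and the dial clear to read at (298,98). I'll grip the post.

Emit:
arm_command([
  [0, 0, 0, 0],
  [0, 0, 0, 0],
  [0, 0, 0, 0],
  [0, 0, 0, 0],
  [0, 0, 0, 0],
  [0, 0, 0, 0],
  [0, 0, 0, 0],
  [0, 0, 0, 0],
], claw=1)

```text
time: 10.7
tool_pos: [0.5428, 0.0812, 0.0532]
ee_rot: [-3.141, -0.0, 3.044]
wrist_force: [0.7, -0.2, -0.6]
width: 0.0138
finger_force: 30.0
```

Emit:
arm_command([
  [0, 0, 0, 0],
  [0, 0, 0, 0],
])

```text
time: 10.87
tool_pos: [0.5428, 0.0812, 0.0532]
ee_rot: [-3.141, -0.0, 3.044]
wrist_force: [-0.6, -0.8, -0.1]
width: 0.014
finger_force: 30.0
```

Emit:
arm_command([
  [-0.001, -0.01, 0, 0],
  [-0.002, -0.02, 0, 0],
  [-0.003, -0.03, 0, 0],
  [-0.004, -0.04, 0, 0],
  [-0.005, -0.05, 0, 0],
  [-0.006, -0.06, 0, 0],
  [-0.007, -0.07, 0, 0],
  [-0.007, -0.07, 0, 0],
])

```text
time: 11.53
tool_pos: [0.5394, 0.0448, 0.0532]
ee_rot: [-3.14, 0.0, 3.042]
wrist_force: [0.9, -1.7, -0.3]
width: 0.0138
finger_force: 30.0
```

Emit:
arm_command([
  [0, -0.004, 0, 0],
  [-0.001, -0.008, 0, 0],
  [-0.001, -0.012, 0, 0],
  [-0.002, -0.016, 0, 0],
  [-0.002, -0.02, 0, 0],
  [-0.002, -0.024, 0, 0],
  [-0.0025, -0.028, 0, 0],
  [-0.0025, -0.028, 0, 0],
])

```text
time: 12.2
tool_pos: [0.5382, 0.0323, 0.0532]
ee_rot: [3.141, 0.0, 3.043]
wrist_force: [3.0, 3.6, -2.3]
width: 0.0137
finger_force: 30.0
```

```bash
cat >dial.py <<'E'
from h import *
import sys
S=np.mean([robot.snapshot("side").astype(float) for _ in range(4)],0)
# rectify: dial plane z=.045, find white disc
i=robot.camera_info("side");E=i["extrinsics"];f=200/np.tan(np.radians(i["vfov"]/2))
def proj(p): q=E[:3,:3].T@(np.array(p)-E[:3,3]); return [i["cx"]+f*q[0]/-q[2],i["cy"]-f*q[1]/-q[2]]
o=robot.get_obs();y=np.radians(-5.6)
c=o["tool_pos"][:2]+.07*np.array([np.cos(y),np.sin(y)])
g=[(c[0]+a*.035,c[1]+b*.035,.045) for a,b in((-1,1),(1,1),(1,-1),(-1,-1))]
# picture: right=+x world, up=+y world
M=cv2.getPerspectiveTransform(np.float32([proj(p) for p in g]),np.float32([[0,0],[480,0],[480,480],[0,480]]))
W=cv2.warpPerspective(np.clip(S*1.3,0,255).astype(np.uint8),M,(480,480),flags=cv2.INTER_CUBIC)
s=cv2.resize(np.clip(S[195:295,270:350]*1.2,0,255).astype(np.uint8),(320,400))
cv2.imwrite(f"pics/{sys.argv[1]}.png",np.hstack([W[:400+80],cv2.copyMakeBorder(s,0,80,0,0,0)])[:,:,::-1])
print(o["time"],o["tool_pos"],o["wrist_force"])
E
python3 dial.py d1
```

```text
12.4 [0.53817031 0.03232815 0.05318707] [ 1.88708496  4.09756249 -1.69526222]
```

View pics/d1.png

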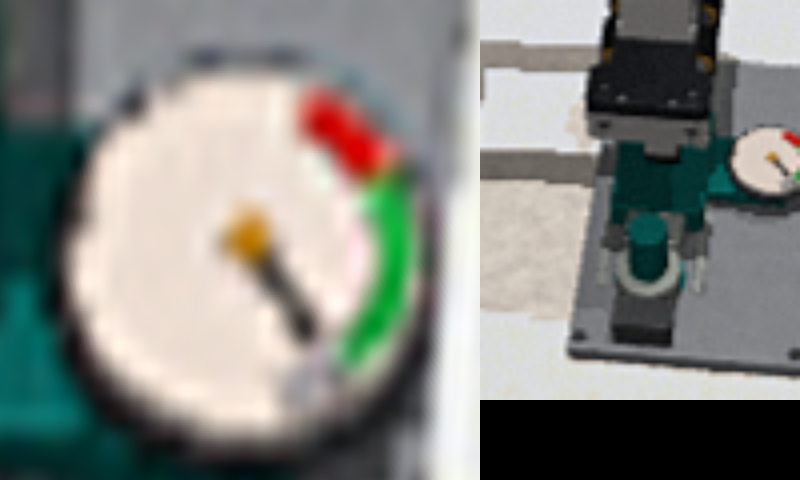

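The rectified dial shows the pointer at about (310,330), at the grey/green border (roughly 0.45 rad), so the jaws have closed on the foot. I need about 4 mm more.

Emit:
arm_command([
  [0, -0.002, 0, 0],
  [0, -0.004, 0, 0],
  [-0.001, -0.006, 0, 0],
  [-0.001, -0.008, 0, 0],
  [-0.001, -0.008, 0, 0],
  [-0.001, -0.008, 0, 0],
  [-0.001, -0.008, 0, 0],
  [-0.001, -0.008, 0, 0],
])

```text
time: 13.07
tool_pos: [0.5378, 0.029, 0.0532]
ee_rot: [3.14, 0.001, 3.044]
wrist_force: [2.2, 4.9, -0.9]
width: 0.0136
finger_force: 30.0
```

```bash
cat >>dial.py <<'E'
h=cv2.cvtColor(W,cv2.COLOR_RGB2HSV); yy,xx=np.mgrid[:480,:480]
om=cv2.inRange(h,np.array((12,120,80)),np.array((28,255,255)))>0; om&=np.hypot(xx-240,yy-240)<60
c=np.array([xx[om].mean(),yy[om].mean()]); r=np.hypot(xx-c[0],yy-c[1])
def ang(m): v=np.array([(xx[m]-c[0]).mean(),-(yy[m]-c[1]).mean()]); return np.degrees(np.arctan2(v[1],v[0])).round(1),m.sum()
gr=(h[...,0]>45)&(h[...,0]<80)&(h[...,1]>120)&(r<190)
print(c,"needle",ang((h[...,2]<110)&(r>40)&(r<115)),"green",ang(gr))
E
python3 dial.py d2
```

```text
13.2667 [0.53783797 0.0289542  0.05319611] [ 2.75436485  4.86540824 -0.8031947 ]
[249.76124744 243.34969325] needle (np.float64(-22.1), np.int64(1235)) green (np.float64(-14.0), np.int64(5226))
```

View pics/d2.png

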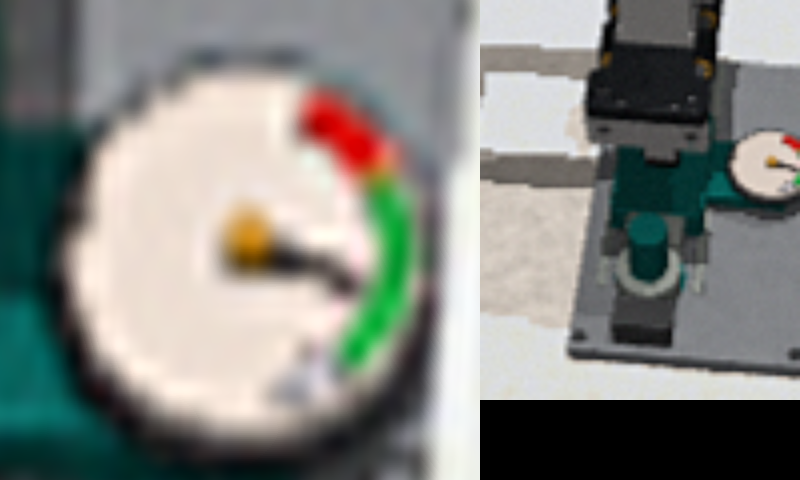

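The pointer is well inside the green, at about 1 rad. I'll hold there, then open.

Emit:
arm_command([
  [0, 0, 0, 0],
  [0, 0, 0, 0],
  [0, 0, 0, 0],
  [0, 0, 0, 0],
  [0, 0, 0, 0],
  [0, 0, 0, 0],
  [0, 0, 0, 0],
  [0, 0, 0, 0],
])

```text
time: 13.93
tool_pos: [0.5378, 0.029, 0.0532]
ee_rot: [3.14, 0.0, 3.044]
wrist_force: [3.2, 5.6, -1.5]
width: 0.0137
finger_force: 30.0
```

Emit:
arm_command([
  [0, 0, 0, 0],
  [0, 0, 0, 0],
  [0, 0, 0, 0],
  [0, 0, 0, 0],
  [0, 0, 0, 0],
  [0, 0, 0, 0],
  [0, 0, 0, 0],
  [0, 0, 0, 0],
])

```text
time: 14.6
tool_pos: [0.5379, 0.029, 0.0532]
ee_rot: [3.14, 0.0, 3.044]
wrist_force: [2.3, 4.8, -1.5]
width: 0.0138
finger_force: 30.0
```

Emit:
arm_command([
  [0.001, 0.008, 0, 0],
  [0.002, 0.02, 0, 0],
  [0.003, 0.033, 0, 0],
  [0.005, 0.047, 0, 0],
  [0.006, 0.06, 0, 0],
  [0.007, 0.073, 0, 0],
  [0.008, 0.085, 0, 0],
  [0.009, 0.095, 0, 0],
])

```text
time: 15.27
tool_pos: [0.5423, 0.0763, 0.0532]
ee_rot: [-3.141, 0.001, 3.044]
wrist_force: [1.9, -3.1, -1.9]
width: 0.0141
finger_force: 30.0
```

Emit:
arm_command([
  [0, 0.003, 0, 0],
  [0.001, 0.006, 0, 0],
  [0.001, 0.01, 0, 0],
  [0.002, 0.014, 0, 0],
  [0.002, 0.018, 0, 0],
  [0.002, 0.018, 0, 0],
  [0.002, 0.018, 0, 0],
  [0.002, 0.018, 0, 0],
])

```text
time: 15.93
tool_pos: [0.5431, 0.0844, 0.0532]
ee_rot: [-3.141, 0.0, 3.043]
wrist_force: [2.6, -3.0, -1.3]
width: 0.0141
finger_force: 30.0
```

Emit:
arm_command([
  [0, 0.001, 0, 0],
  [0, 0.002, 0, 0],
  [0, 0.003, 0, 0],
  [0, 0.004, 0, 0],
  [0, 0.004, 0, 0],
])

```text
time: 16.35
tool_pos: [0.5431, 0.0844, 0.0532]
ee_rot: [-3.138, 0.0, 3.043]
wrist_force: [1.6, -9.2, -2.1]
width: 0.0136
finger_force: 30.0
```

Emit:
arm_command([
  [0, -0.001, 0, 0],
  [0, -0.001, 0, 0],
  [0, -0.001, 0, 0],
  [0, -0.001, 0, 0],
  [0, -0.001, 0, 0],
  [0, -0.001, 0, 0],
], claw=0.4)

```text
time: 16.85
tool_pos: [0.5429, 0.0868, 0.0531]
ee_rot: [3.141, -0.0, 3.044]
wrist_force: [-0.5, 0.6, 0.5]
width: 0.0507
finger_force: 0.0
```

Emit:
arm_command([
  [0, 0, 0.03, 0],
  [0, 0, 0.08, 0],
  [0, 0, 0.14, 0],
  [0, 0, 0.2, 0],
  [0, 0, 0.2, 0],
  [0, 0, 0.2, 0],
  [0, 0, 0.2, 0],
])

```text
time: 17.43
tool_pos: [0.5426, 0.0865, 0.1524]
ee_rot: [3.141, -0.001, 3.044]
wrist_force: [-0.2, -0.1, -0.1]
width: 0.0567
finger_force: 0.0
```

```bash
python3 - <<'E'
from h import *
S=robot.snapshot("side")
print(robot.get_obs()["tool_pos"])
for a,c,r,_ in comps(S,(80,90,40),(100,255,255),(290,195,360,290)): print(a,c,r)
for a,c,r,_ in comps(S,(5,150,100),(22,255,255),(290,195,360,290),3): print("o",a,c,r)
# hub head top (ellipse at top of teal blob), column extents by row
h=cv2.cvtColor(S[235:275,295:335],cv2.COLOR_RGB2HSV); m=cv2.inRange(h,np.array((80,90,40)),np.array((100,255,255)))
for k in range(40):
    x=np.flatnonzero(m[k]); 
    if len(x): print(k+235,x.min()+295,x.max()+295,end="; ")
E
```

```text
[0.54213502 0.08641105 0.15150928]
37 [324.6 215.5] [320, 208, 9, 15]
59 [331.5 221.4] [328, 214, 8, 14]
41 [315.  227.3] [310, 222, 13, 9]
14 [322.1 224.6] [318, 222, 9, 6]
68 [311.5 252.1] [307, 248, 10, 9]
9 [320.2 263.9] [320, 261, 2, 7]
o 11 [317.7 205.5] [315, 205, 6, 2]
248 310 313; 249 309 314; 250 308 315; 251 307 316; 252 307 316; 253 307 316; 254 307 315; 255 309 315; 256 310 313; 261 320 320; 262 320 320; 263 320 321; 264 320 321; 265 311 320; 266 320 320; 267 320 320;
```

Emit:
arm_command([
  [-0.007, -0.07, 0, 0],
  [-0.014, -0.14, 0, 0],
  [-0.02, -0.2, 0, 0],
  [-0.025, -0.25, 0, 0],
  [-0.028, -0.281, 0, 0],
  [-0.028, -0.281, 0, 0],
  [-0.028, -0.281, -0.03, 0],
  [-0.028, -0.281, -0.06, 0],
])

```text
time: 18.15
tool_pos: [0.5292, -0.0536, 0.1224]
ee_rot: [3.141, 0.0, 3.043]
wrist_force: [0.1, -0.6, -0.5]
width: 0.0562
finger_force: 0.0
```

Emit:
arm_command([
  [0, 0, -0.03, 0],
  [0, 0, -0.07, 0],
  [0, 0, -0.1, 0],
  [0, 0, -0.13, 0],
  [0, 0, -0.145, 0],
  [0, 0, -0.155, 0],
  [0, 0, -0.155, 0],
  [0, 0, -0.155, 0],
])

```text
time: 18.82
tool_pos: [0.5292, -0.0538, 0.0458]
ee_rot: [3.141, -0.0, 3.044]
wrist_force: [-0.3, 0.2, 1.1]
width: 0.0565
finger_force: 0.0
```

Emit:
arm_command([
  [0, 0, 0, 0],
  [0, 0, 0, 0],
  [0, 0, 0, 0],
  [0, 0, 0, 0],
  [0, 0, 0, 0],
  [0, 0, 0, 0],
  [0, 0, 0, 0],
  [0, 0, 0, 0],
], claw=1)

```text
time: 19.48
tool_pos: [0.5293, -0.0544, 0.046]
ee_rot: [-3.141, 0.001, 3.043]
wrist_force: [-0.6, -0.9, 1.2]
width: 0.0233
finger_force: 30.0
```

Emit:
arm_command([
  [0, 0, 0.02, 0],
  [0, 0, 0.06, 0],
  [0, 0, 0.12, 0],
  [0, 0, 0.18, 0],
  [0, 0, 0.23, 0],
  [0, 0, 0.25, 0],
  [0, 0, 0.25, 0],
])

```text
time: 20.07
tool_pos: [0.5307, -0.0544, 0.1742]
ee_rot: [-3.141, 0.006, 3.044]
wrist_force: [0.4, -0.5, -1.2]
width: 0.0232
finger_force: 30.0
```

Emit:
arm_command([
  [-0.007, 0.04, 0, 0],
  [-0.017, 0.11, 0, 0],
  [-0.03, 0.19, 0, 0],
  [-0.043, 0.27, 0, 0],
  [-0.056, 0.35, 0, 0],
  [-0.07, 0.43, 0, 0],
  [-0.08, 0.5, 0, 0],
  [-0.09, 0.56, 0, 0],
])

```text
time: 20.73
tool_pos: [0.482, 0.2279, 0.1679]
ee_rot: [-3.14, -0.004, 3.045]
wrist_force: [0.4, 0.0, -1.4]
width: 0.0235
finger_force: 30.0
```

Emit:
arm_command([
  [-0.006, 0.04, 0, 0],
  [-0.012, 0.07, 0, 0],
  [-0.015, 0.086, 0, 0],
  [-0.015, 0.086, -0.04, 0],
  [-0.015, 0.086, -0.09, 0],
  [-0.015, 0.086, -0.13, 0],
  [-0.015, 0.086, -0.13, 0],
  [-0.015, 0.086, -0.13, 0],
])

```text
time: 21.4
tool_pos: [0.4751, 0.2676, 0.1031]
ee_rot: [-3.139, -0.005, 3.043]
wrist_force: [0.2, 0.4, -0.3]
width: 0.0239
finger_force: 30.0
```

```bash
python3 - <<'E'
from h import *
S=robot.snapshot("side");T=robot.snapshot("top")
a=cv2.resize(S[120:220,250:350],(400,400),interpolation=cv2.INTER_CUBIC);b=cv2.resize(T[190:290,200:300],(400,400),interpolation=cv2.INTER_CUBIC)
cv2.imwrite("pics/t1.png",np.hstack([a,b])[:,:,::-1])
o=robot.get_obs();print(o["tool_pos"],o["wrist_force"])
E
```

```text
[0.47719315 0.26865364 0.10645404] [-0.16427304 -0.03887126 -0.5091591 ]
```

View pics/t1.png

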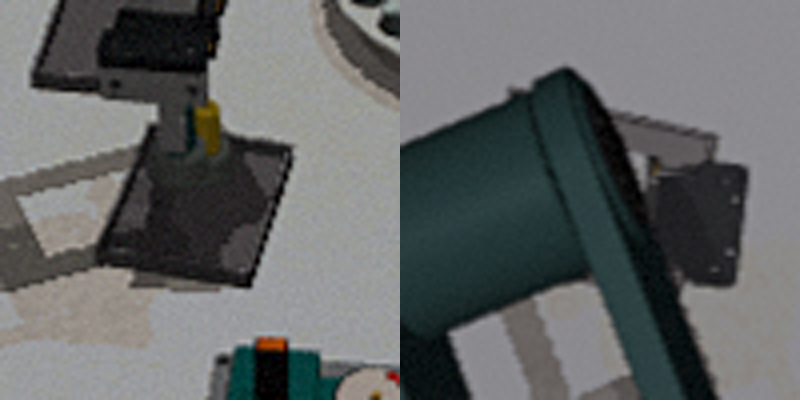

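The side crop shows the hub's foot above the tray at (185,175), clear of the yellow hub at (207,130). That fits a landing in the free half. I'll lower it.

Emit:
arm_command([
  [0, 0, -0.03, 0],
  [0, 0, -0.06, 0],
  [0, 0, -0.09, 0],
  [0, 0, -0.11, 0],
  [0, 0, -0.125, 0],
  [0, 0, -0.134, 0],
  [0, 0, -0.138, 0],
  [0, 0, -0.138, 0],
])

```text
time: 22.17
tool_pos: [0.4769, 0.2689, 0.0369]
ee_rot: [3.141, 0.0, 3.044]
wrist_force: [-0.3, -0.0, -1.3]
width: 0.0236
finger_force: 30.0
```

Emit:
arm_command([
  [0, 0, -0.001, 0],
  [0, 0, -0.002, 0],
  [0, 0, -0.003, 0],
  [0, 0, -0.003, 0],
  [0, 0, -0.003, 0],
])

```text
time: 22.58
tool_pos: [0.4767, 0.2689, 0.0354]
ee_rot: [3.141, 0.0, 3.044]
wrist_force: [-0.1, -0.2, -1.1]
width: 0.0236
finger_force: 30.0
```

Emit:
arm_command([
  [0, 0, -0.001, 0],
  [0, 0, -0.0015, 0],
  [0, 0, -0.0015, 0],
  [0, 0, -0.0015, 0],
])

```text
time: 22.92
tool_pos: [0.4768, 0.2689, 0.035]
ee_rot: [3.141, 0.001, 3.044]
wrist_force: [-0.6, -0.5, 2.4]
width: 0.0234
finger_force: 30.0
```

Contact. I'll release and retreat.

Emit:
arm_command([
  [0, 0, 0, 0],
  [0, 0, 0, 0],
  [0, 0, 0, 0],
  [0, 0, 0, 0],
  [0, 0, 0, 0],
  [0, 0, 0, 0],
  [0, 0, 0, 0],
], claw=0.4)

```text
time: 23.5
tool_pos: [0.4766, 0.2688, 0.0343]
ee_rot: [3.142, -0.0, 3.044]
wrist_force: [0.5, -0.4, -0.6]
width: 0.0563
finger_force: 0.0
```

Emit:
arm_command([
  [0, 0, 0.03, 0],
  [0, 0, 0.08, 0],
  [0, 0, 0.14, 0],
  [0, 0, 0.21, 0],
  [0, 0, 0.28, 0],
  [0, 0, 0.32, 0],
  [0, 0, 0.32, 0],
  [0, 0, 0.32, 0],
])

```text
time: 24.17
tool_pos: [0.4773, 0.2691, 0.1957]
ee_rot: [3.14, 0.003, 3.044]
wrist_force: [0.7, 0.6, -0.8]
width: 0.0563
finger_force: 0.0
```

Emit:
arm_command([
  [-0.08, 0.05, 0, 0],
  [-0.16, 0.1, 0, 0],
  [-0.24, 0.15, 0, 0],
  [-0.3, 0.2, 0, 0],
  [-0.34, 0.26, 0, 0],
  [-0.36, 0.32, 0, 0],
  [-0.36, 0.34, 0, 0],
  [-0.36, 0.34, 0, 0],
])

```text
time: 24.83
tool_pos: [0.2947, 0.4398, 0.1913]
ee_rot: [-3.138, -0.003, 3.048]
wrist_force: [0.2, -0.6, 0.7]
width: 0.057
finger_force: 0.0
```

```bash
python3 - <<'E'
from h import *
S=robot.snapshot("side");T=robot.snapshot("top")
a=cv2.resize(S[120:300,240:420],(400,400),interpolation=cv2.INTER_CUBIC);b=cv2.resize(T[130:310,205:405],(400,360),interpolation=cv2.INTER_CUBIC)
cv2.imwrite("pics/end.png",np.hstack([a,cv2.copyMakeBorder(b,0,40,0,0,0)])[:,:,::-1])
o=robot.get_obs();print(o["tool_pos"],o["wrist_force"])
y=np.radians(-12.6);R=np.array([[np.cos(y),-np.sin(y)],[np.sin(y),np.cos(y)]])
for a,c,r,_ in comps(T,(80,90,40),(100,255,255),(210,205,400,275)): print("teal",a,c,r,plane("top",c,.06).round(4),R.T@(plane("top",c,.06)[:2]-[.4831,.3036]))
for a,c,r,_ in comps(T,(5,150,100),(22,255,255),(300,175,400,245),3): 
    p=plane("top",c,.088);print("post",c,p.round(4), "y rel spot",(p-plane("top",(373.3,222.3),.015))[:2]@[.0976,.9952])
E
```

```text
[0.29643839 0.43765877 0.19222044] [ 0.62794487 -1.53605545 -0.05006183]
teal 638 [327.1 216.7] [311, 205, 33, 25] [0.5416 0.0849 0.06  ] [ 0.10476242 -0.2006801 ]
teal 182 [373.3 222.3] [366, 215, 15, 16] [ 0.5273 -0.0383  0.06  ] [ 0.1176803  -0.32399836]
teal 59 [257.6 241.2] [254, 237, 8, 9] [0.4755 0.2695 0.06  ] [ 6.66223563e-06 -3.49803009e-02]
post [327.4 216.1] [0.5416 0.0848 0.088 ] y rel spot 0.13007122243908895
```

View pics/end.png

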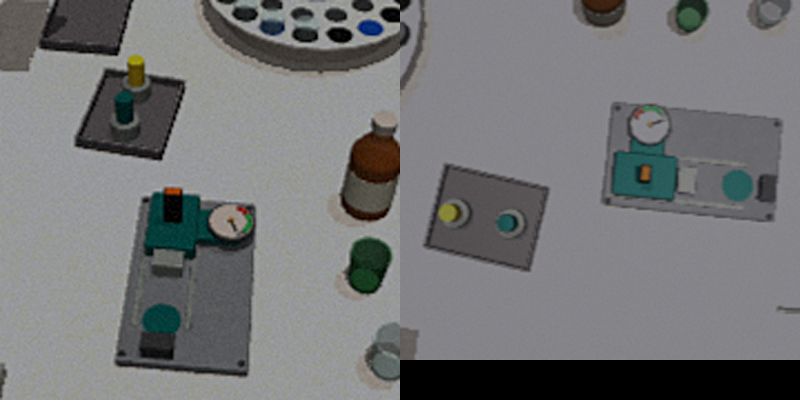

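The teal hub stands upright in the tray's free half at (124,115) in the side crop, at tray y of −35 mm. The carriage is fully open, 130 mm from the spot.

```bash
python3 -c "
from bench import robot
print(robot.close_job())"
```

```text
the job is handed in; nothing more can be done
None
```

The job is handed in, with no verdict returned: the teal hub was gauged in the green and held there for over a second, the carriage left fully open, and the hub set upright in the tray's free half, at about 25 s of the 72 s limit.

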